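Flex hinged wafer clamps and sort seized from free

ROBOT

A 6-joint arm with a two-finger parallel gripper is mounted at the origin on the work surface. World frame = base frame: x ahead of the robot, y to its left, z up, the work surface at z = 0. Lengths are in m, angles in rad, forces in N, time in s.
With the tool pointing down it reaches from about 0.3 to 0.775 m from the base axis. Payload 14.6 kg.
Tool frame: the origin (TCP) lies at the very end of the fingers, on their centre line; the grasp point (between the pads) lies 19 mm behind it; z points along the fingers, y is the line along which they close (so a half turn about z gives the same grasp; the last joint's range is limited). The gripper opens to 94 mm and grips with 3 to 60 N. Pads are 16 mm wide; open, the fingers measure 119 mm over their backs; the gripper's body (75 mm by 177 mm) begins 78 mm behind the grasp point.
Start: joints at [1.146, 0.3, 1.521, -0, 1.321, -0.067], TCP at [0.193, 0.515, 0.205] pointing down, gripper open.
Joint ranges: [-3.03, 3.03], [-0.79, 2.21], [0.23, 2.52], [-1.04, 4.18], [0, 3.07], [-2.55, 2.55]. Speed limits (rad/s): [2.22, 2.22, 2.57, 3.14, 3.14, 3.14].

INTERFACE

Orientations are given as [roll, pitch, yaw] about the fixed x, y, z axes, in that order (R = Rz(yaw) Ry(pitch) Rx(roll)).
In Python, from station import telemetry, cams, hand_in, nets gives the robot as it stands.
- The arm moves only by the tool move_arm, never from a script. Its argument "increments" is a list of rows, each a list of 4 numbers: the shift along the tool's x, y, z in m, then the turn about the tool's z in rad. In form: [[tx, ty, tz, roll], ...]. A call has 1 to 20 rows; each row shifts and turns the commanded pose from where the row before left it, along the tool's axes as they then stand; what a row does not reach is not made up. A row lasts 1/8 s, in which the tool goes at most 62.5 mm and 10.7 degrees, less where a joint would pass 70% of its speed; a pose out of reach is approached as far as the arm can. A call is refused whole if a number of a shift passes 0.0625 or a number of a turn 0.188, either way. A call with a gripper value outside its range is refused whole. "grip" is the opening, from 0 (shut) to 1 (fully open), set as the call begins (left out, the last holds). The fingers move at their own pace and stop on an object; "force" is the grip in N (left out, the last holds). Time passes only in rows, so rows that do not move let the fingers close. It gives the time, the measured TCP pose, the force, the opening and the grip force at its end, in the units of the state.
- telemetry.get_obs(): the state, without advancing time (a new reading comes with each control period).
- cams.camera(name): name is "side" or "top"; returns the picture (400x640x3 uint8, blue, green, red); there is no depth.
- cams.camera_model(name): a dict with "intrinsics" (3x3 intrinsics, pixels), "xyz" and "attitude" of the camera in the world. Camera axes: x right, y up, looking along -z (the intrinsics and any distortion apply to the point x, -y, -z); pixel columns grow to the right and rows downward; lengths in m; the calibration is good to about 2 mm. A picture is of the moment at which its call begins. camera_model takes no time and is no camera call.
- hand_in(): hands the job in; it is judged then, once.
Trained networks look in the newest picture that a camera, given by its name, has taken for a name from the list of things; names that differ only in an ending like _2 or _b are one class to them, and where a whole thing is asked for, a point or a joint stands for the part that bears it (a point fixed in the world has none). Each returns a list of dicts, best first, with "conf" (0 to 1); they miss things now and then, are a little off and sometimes report something else, mostly with a low value. They report only what shows in the picture. A call takes as long as a camera call.
- nets.search_frame(camera, query): "extent" ([left, top, right, bottom] in pixels, round what is visible of it).
- nets.mark_of(camera, query): "centre" ([column, row] in pixels: a listed point, or the origin of a listed thing).
The state is a dict: "time_s": time; "qpos": joint angles; "joint_vel": joint speeds; "tau": joint torques, N m; "ee_pos": TCP position; "eef_rot": TCP orientation; "force": force on the tool from outside, world axes, zero at the start; "moment": the same for the moment, N m; "grip_width": finger opening in m; "grip_force": force on a finger pad.
Only numpy, scipy, OpenCV 4.12 (cv2) and the standard library are available. Lean on these libraries where they do the work, as an engineer would, in place of code of your own. Each camera call takes 0.05 s, during which the arm holds its last target. There are 200 camera calls.

TASK

Find out by flexing (squeezing the two white studs together) which of the three hinged wafer clamps move freely and which are seized. Put each free clamp, squeezed fully shut, in the green stock tray and each seized one, as it is, in the red repair tray, every clamp lying flat inside a bay with its knob up. Leave the other things on the bench where they stand.

Things in the scene. Friction and masses are not known exactly. Their poses are not given: they have to be found in the camera images.
- clamp_a_knob (a point): One of three look-alike hinged wafer clamps (0.16 kg), each lying flat like a V; any may be free or seized. Square blue knob 24 x 24 mm (faces square to this point's x, y) over the V's point, 12 to 58 mm above the clamp's underside, on a 30 mm disc. This point: on the vertical hinge axis, in the knob, 42 mm above the underside. +x runs along the fixed arm; z up.
- clamp_a_stud (a point): White round stud at the end of clamp_a's fixed arm: 14 mm across, 24 mm high, upright; this point is on its axis half-way up, 60 mm from the hinge axis. The swinging arm has an equal stud, also 60 mm out. Arms: steel, 11 mm wide, 10 mm high.
- clamp_a_arm (a joint): Opening (rad) of clamp_a: 0 shut (stop; 31 mm over the studs), starts 0.32 to 0.50 (49 to 60 mm over studs), 0.72 wide open. Swinging arm lies joint + 0.28 rad from the fixed one, towards knob +y. A free hinge shuts when the studs are squeezed with 2 N or more and stays as left; a seized one does not move even at 30 N.
- clamp_b_knob (a point): One of three look-alike hinged wafer clamps (0.16 kg), each lying flat like a V; any may be free or seized. Square blue knob 24 x 24 mm (faces square to this point's x, y) over the V's point, 12 to 58 mm above the clamp's underside, on a 30 mm disc. This point: on the vertical hinge axis, in the knob, 42 mm above the underside. +x runs along the fixed arm; z up.
- clamp_b_stud (a point): White round stud at the end of clamp_b's fixed arm: 14 mm across, 24 mm high, upright; this point is on its axis half-way up, 60 mm from the hinge axis. The swinging arm has an equal stud, also 60 mm out. Arms: steel, 11 mm wide, 10 mm high.
- clamp_b_arm (a joint): Opening (rad) of clamp_b: 0 shut (stop; 31 mm over the studs), starts 0.32 to 0.50 (49 to 60 mm over studs), 0.72 wide open. Swinging arm lies joint + 0.28 rad from the fixed one, towards knob +y. A free hinge shuts when the studs are squeezed with 2 N or more and stays as left; a seized one does not move even at 30 N.
- clamp_c_knob (a point): One of three look-alike hinged wafer clamps (0.16 kg), each lying flat like a V; any may be free or seized. Square blue knob 24 x 24 mm (faces square to this point's x, y) over the V's point, 12 to 58 mm above the clamp's underside, on a 30 mm disc. This point: on the vertical hinge axis, in the knob, 42 mm above the underside. +x runs along the fixed arm; z up.
- clamp_c_stud (a point): White round stud at the end of clamp_c's fixed arm: 14 mm across, 24 mm high, upright; this point is on its axis half-way up, 60 mm from the hinge axis. The swinging arm has an equal stud, also 60 mm out. Arms: steel, 11 mm wide, 10 mm high.
- clamp_c_arm (a joint): Opening (rad) of clamp_c: 0 shut (stop; 31 mm over the studs), starts 0.32 to 0.50 (49 to 60 mm over studs), 0.72 wide open. Swinging arm lies joint + 0.28 rad from the fixed one, towards knob +y. A free hinge shuts when the studs are squeezed with 2 N or more and stays as left; a seized one does not move even at 30 N.
- station: Fixed black plate, 118 (x) x 320 (y) x 6 mm, origin at the centre of its underside. A walled bay, 106 (x) x 76 (y) mm inside, is centred at y -115 mm; 4 mm walls up to 26 mm above the table: no room for fingers beside studs there. At the start a clamp lies in the bay and two on the pad near y -8 and +102 mm, knobs near x +33 mm, arms towards -x.
- pad (a point): Centre of the station's open grey pad, 118 (x) x 228 (y) mm, no walls, on its upper face (6 mm above the table), 43.5 mm from the station's centre along its +y. The place to flex a clamp.
- stock_tray: Fixed green tray, 114 (x) x 178 (y) mm, origin at the centre of its underside; floor 4 mm thick, 4 mm walls up to 24 mm. Three bays side by side, each 106 (x) x 54 (y) mm inside, centred at x 0, y -58, 0 and +58 mm. A shut clamp fits lengthwise (arms along x). Stands left or right.
- repair_tray: Fixed red tray, size, floor and walls as the stock tray; two bays, each 106 (x) x 83 (y) mm inside, centred at x 0, y -43.5 and +43.5 mm. An open clamp fits lengthwise. Stands left or right.
- bottle: Bystander to leave alone: white wash bottle, 58 mm across, 150 mm high, behind the station. Origin: centre of its underside.
- jar: Bystander to leave alone: amber jar, 62 mm across, 110 mm high, behind the repair tray. Origin: centre of its underside.
- beaker: Bystander to leave alone: steel beaker, 68 mm across, 90 mm high, behind the stock tray. Origin: centre of its underside.
- eyepiece: Bystander to leave alone: black eyepiece, 28 mm across, 60 mm high, between station and a tray. Origin: centre of its underside.
- objective: Bystander to leave alone: brass microscope objective, 26 mm across, 46 mm high, between station and a tray. Origin: centre of its underside.
- lens_box: Bystander to leave alone: grey lens box, 70 x 50 x 30 mm, at the back. Origin: centre of its underside.
- driver: Bystander to leave alone: screwdriver, 150 mm long, lying at the back

How it is judged:
By the outcome, as a careful person would: the job done as asked, in the order asked, and still so for the second after the job is handed in, with the robot touching nothing.
It also fails if it takes over 72 s, if anything falls off the work surface, if the arm or the gripper's body presses on something with over 40 N, if the wrist force passes 120 N, or if a joint passes its speed limit or range.

## Working session

There is one attempt and no reset: what is moved stays moved. The work goes in short steps, Python scripts to look and compute and a tool call to move; the robot and the scene stay as the last step left them, time stands still between calls to the robot, and variables do not carry over. Pictures are saved under pics/ and viewed, at most 10 in all, crops included, and the job is handed in when it is done.

Besides the shell and the picture viewer there is one more tool, called after ">>>" as a command line: name --pt "numbers of a row" for each row, then --argument value for the rest. move_arm: Moves the arm, as the interface text tells. Its arguments: {"type":"object","properties":{"increments":{"type":"array"},"grip":{"type":"number"},"force":{"type":"number"}},"required":["increments"]}

```bash
ls; mkdir -p pics; cat > h.py <<'E'
import numpy as np, cv2
from station import telemetry, cams, hand_in, nets
from scipy.spatial.transform import Rotation as R
def ray(cam,px):
    m=cams.camera_model(cam); K=np.array(m["intrinsics"],float)
    a=np.array(m["attitude"],float)
    r=R.from_euler('xyz',a).as_matrix() if a.size==3 else a
    v=np.linalg.inv(K)@[px[0],px[1],1]; return np.array(m["xyz"]), r@np.array([v[0],-v[1],-v[2]])
def onz(cam,px,z):
    o,d=ray(cam,px); return o+d*(z-o[2])/d[2]
def proj(cam,p):
    m=cams.camera_model(cam); K=np.array(m["intrinsics"],float);a=np.array(m["attitude"],float)
    r=R.from_euler('xyz',a).as_matrix() if a.size==3 else a
    v=r.T@(np.array(p)-m["xyz"]); v=K@[v[0],-v[1],-v[2]]; return v[:2]/v[2]
def tri(p1,p2):
    o1,d1=ray("top",p1);o2,d2=ray("side",p2)
    A=np.stack([d1,-d2],1); t=np.linalg.lstsq(A,o2-o1,rcond=None)[0]
    a,b=o1+d1*t[0],o2+d2*t[1]; return (a+b)/2,np.linalg.norm(a-b)
E
python3 - <<'E'
from h import *
np.set_printoptions(precision=4,suppress=True)
for c in("top","side"):
    im=cams.camera(c); cv2.imwrite(f"pics/{c}0.png",im); m=cams.camera_model(c); print(c,m)
    for q in ("clamp_a_knob","clamp_a_stud","pad","station","stock_tray","repair_tray","eyepiece","objective","bottle","jar","beaker"):
        print(q,[(round(d["conf"],2),np.round(d["centre"],1)) for d in nets.mark_of(c,q)])
o=telemetry.get_obs();print(o)
E
```

```text
pics
top {'intrinsics': array([[437.1242,   0.    , 312.7055],
       [  0.    , 437.1242, 202.6384],
       [  0.    ,   0.    ,   1.    ]]), 'xyz': array([0.4842, 0.0139, 1.1113]), 'attitude': array([ 0.0692, -0.0268, -1.5982])}
clamp_a_knob [(0.7, array([272. , 197.2]))]
clamp_a_stud [(0.79, array([264.2, 227.6])), (0.56, array([349.4, 123.9]))]
pad [(0.77, array([295. , 213.9])), (0.2, array([262.3, 225.9]))]
station [(0.55, array([310.9, 211.1])), (0.44, array([357.6, 198.6]))]
stock_tray [(0.79, array([450. , 204.1]))]
repair_tray [(0.92, array([162.8, 220.8]))]
eyepiece [(0.42, array([386.1, 216.8])), (0.42, array([353.3, 221. ]))]
objective [(0.59, array([223.7, 243. ]))]
bottle [(0.83, array([270.1, 166.8])), (0.54, array([263.7, 223.8]))]
jar [(0.79, array([166.9, 180.1]))]
beaker [(0.89, array([463.8, 166.6])), (0.34, array([351.3, 123.4])), (0.25, array([225.1, 243.6]))]
side {'intrinsics': array([[477.7717,   0.    , 321.0305],
       [  0.    , 477.7717, 198.6532],
       [  0.    ,   0.    ,   1.    ]]), 'xyz': array([ 0.1316, -0.7217,  0.7824]), 'attitude': array([ 0.
[... 336 characters left out ...]
]
eyepiece [(0.62, array([342.4, 284.5]))]
objective [(0.71, array([235.4, 187.9]))]
bottle [(0.86, array([325., 191.]))]
jar [(0.96, array([263.3, 143.4]))]
beaker [(0.89, array([463.6, 329.1])), (0.17, array([344.9, 239.2]))]
{'time_s': 1.2, 'qpos': array([ 1.1464,  0.2999,  1.521 ,  0.    ,  1.3207, -0.0666]), 'joint_vel': array([-0.0009, -0.0006,  0.0022, -0.0018, -0.0016,  0.0012]), 'tau': array([  0.0018, -53.1642, -35.2934,   0.071 ,   0.0212,   0.    ]), 'ee_pos': array([0.1926, 0.5152, 0.2054]), 'eef_rot': array([ 3.1416, -0.    ,  2.7838]), 'force': array([-0.1818,  0.5228, -0.12  ]), 'moment': array([-0.003 , -0.0371,  0.0106]), 'grip_force': 0.0, 'grip_width': 0.0940336985208856}
```

View pictures.

```bash
python3 - <<'E'
import cv2
a=cv2.imread("pics/top0.png");b=cv2.imread("pics/side0.png")
cv2.imwrite("pics/top0c.png",cv2.resize(a[120:270,110:510],(800,300),interpolation=cv2.INTER_CUBIC))
c=cv2.resize(a[120:270,110:510],(800,300),interpolation=cv2.INTER_CUBIC)
d=cv2.resize(b[100:400,130:530],(800,600),interpolation=cv2.INTER_CUBIC)
cv2.imwrite("pics/side0c.png",d)
cv2.imwrite("pics/top1c.png",cv2.resize(a[140:265,230:400],(800,588),interpolation=cv2.INTER_CUBIC))
E
```

```text
(no output)
```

View pics/top1c.png

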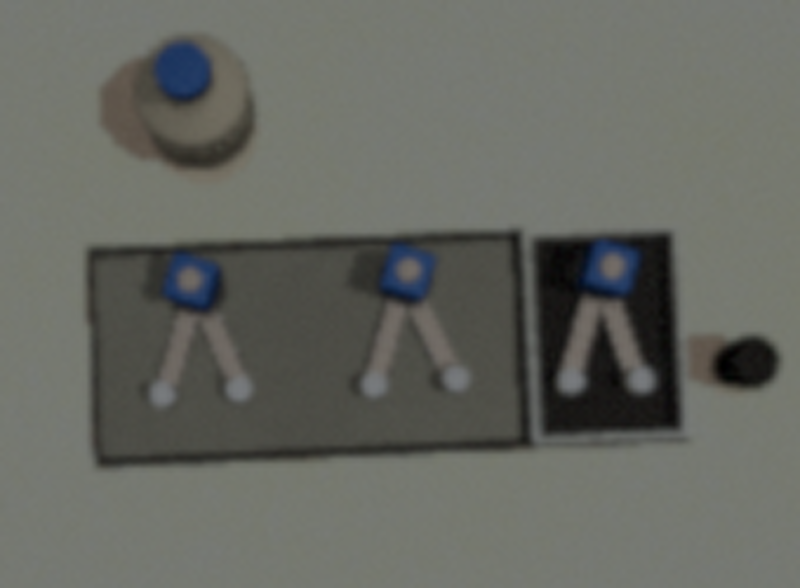

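View pics/side0c.png

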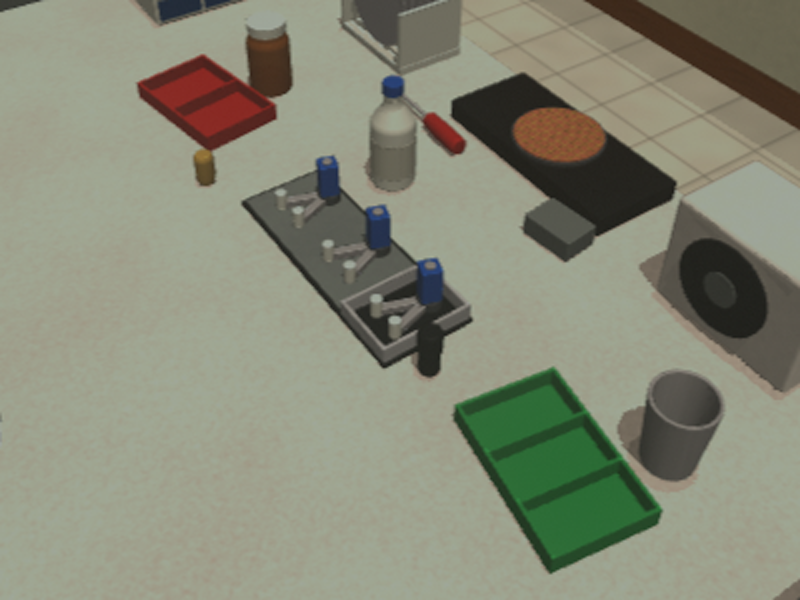

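View pics/top0.png

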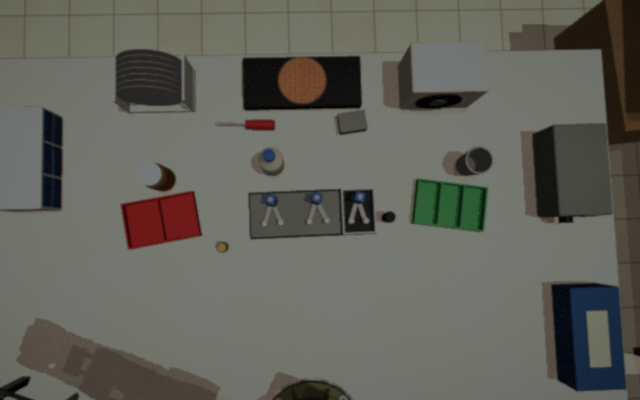

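```bash
cat > m.py <<'E'
from h import *
from scipy.optimize import minimize
np.set_printoptions(precision=4,suppress=True)
def cents(mask,lo,hi,S):
    n,l,s,c=cv2.connectedComponentsWithStats(mask.astype(np.uint8))
    return [(c[i]+.5)/S-.5 for i in range(1,n) if lo<s[i]<hi]
def blobs(im,S=4):
    u=cv2.resize(im,None,fx=S,fy=S,interpolation=cv2.INTER_CUBIC).astype(int)
    b,g,r=u[...,0],u[...,1],u[...,2]
    return u,(b-r>35)
E
python3 - <<'E'
from m import *
T=cv2.imread("pics/top0.png");Sd=cv2.imread("pics/side0.png")
for n,im,box in(("top",T,(110,110,510,270)),("side",Sd,(130,100,530,400))):
    u,bl=blobs(im); hsv=cv2.cvtColor(u.clip(0,255).astype(np.uint8),cv2.COLOR_BGR2HSV)
    print(n,"blue",cents(bl,200,20000,4))
    for z in ("green","red"):
        h=hsv[...,0]; m=((h>45)&(h<80) if z=="green" else ((h<8)|(h>172)))&(hsv[...,1]>110)&(hsv[...,2]>25)
        m=m.astype(np.uint8)
        k,l,s,c=cv2.connectedComponentsWithStats(m)
        for i in np.argsort(-s[1:,4])[:3]+1: print(z,s[i],c[i]/4)
# fit trays
def mask(im,z):
    hsv=cv2.cvtColor(im,cv2.COLOR_BGR2HSV);h=hsv[...,0]
    m=((h>45)&(h<80) if z=="green" else ((h<8)|(h>172)))&(hsv[...,1]>110)&(hsv[...,2]>25)
    m=m.astype(np.uint8); k,l,s,c=cv2.connectedComponentsWithStats(m)
    cand=[i for i in range(1,k) if s[i,4]>800 and s[i,4]<20000]
    i=max(cand,key=lambda i:s[i,4]); M=(l==i).astype(np.uint8)
    hull=cv2.convexHull(cv2.findContours(M,0,2)[0][0]); cv2.fillConvexPoly(M,hull,1); return M
def box(cam,x,y,a):
    c,s=np.cos(a),np.sin(a)
    return np.array([proj(cam,[x+c*u-s*v,y+s*u+c*v,w]) for u in(-.057,.057) for v in(-.089,.089) for w in(0,.024)])
for z,p0 in(("green",None),("red",None)):
    ms={"top":mask(T,z),"side":mask(Sd,z)}
    for cams_ in(("top",),("side",),("top","side")):
        def cost(p):
            e=0
            for c in cams_:
                I=np.zeros((400,640),np.float32);J=np.zeros((1600,2560),np.uint8)
                cv2.fillConvexPoly(J,cv2.convexHull(np.round((box(c,*p)+.5)*4-.5).astype(np.int32)),1)
                I=cv2.resize(J.astype(np.float32),(640,400),interpolation=cv2.INTER_AREA)
                e+=np.abs(I-ms[c]).sum()/ms[c].sum()
            return e
        q=(450,204) if z=="green" else(162.8,220.8)
        x=onz("top",q,0); best=min((minimize(cost,[x[0],x[1],a],method="Nelder-Mead",options=dict(initial_simplex=[[x[0],x[1],a],[x[0]+.01,x[1],a],[x[0],x[1]+.01,a],[x[0],x[1],a+.1]])) for a in(-.12,.12)),key=lambda r:r.fun)
        print(z,cams_,best.x,best.fun)
for n,pt,ps,in(("bottle",(270.1,166.8),(325,191)),("jar",(166.9,180.1),(263.3,143.4)),("beaker",(463.8,166.6),(463.6,329.1)),("eyep",(386.1,216.8),(342.4,284.5)),("obj",(223.7,243),(235.4,187.9))): print(n,onz("top",pt,0),onz("side",ps,0))
E
```

```text
Traceback (most recent call last):
  File "m.py", line 6, in cents
    return [(c[i]+.5)/S-.5 for i in range(1,n) if lo<s[i]<hi]
                                                  ^^^^^^^^^^
ValueError: The truth value of an array with more than one element is ambiguous. Use a.any() or a.all()
```

```bash
sed -i 's/lo<s\[i\]<hi/lo<s[i,4]<hi/' m.py; cat > t.py <<'E'
from m import *
T=cv2.imread("pics/top0.png");Sd=cv2.imread("pics/side0.png")
def mask(im,z):
    hsv=cv2.cvtColor(im,cv2.COLOR_BGR2HSV);h=hsv[...,0]
    m=((h>45)&(h<80) if z=="green" else ((h<8)|(h>172)))&(hsv[...,1]>110)&(hsv[...,2]>25)
    m=m.astype(np.uint8); k,l,s,c=cv2.connectedComponentsWithStats(m)
    cand=[i for i in range(1,k) if s[i,4]>800 and s[i,4]<20000]
    i=max(cand,key=lambda i:s[i,4]); print(z,s[i],c[i]); M=(l==i).astype(np.uint8)
    hull=cv2.convexHull(cv2.findContours(M,0,2)[0][0]); cv2.fillConvexPoly(M,hull,1); return M
def box(cam,x,y,a):
    c,s=np.cos(a),np.sin(a)
    return np.array([proj(cam,[x+c*u-s*v,y+s*u+c*v,w]) for u in(-.057,.057) for v in(-.089,.089) for w in(0,.024)])
for z in("green","red"):
    ms={"top":mask(T,z),"side":mask(Sd,z)}
    for cams_ in(("top",),("side",),("top","side")):
        def cost(p):
            e=0
            for c in cams_:
                J=np.zeros((1600,2560),np.uint8)
                cv2.fillConvexPoly(J,cv2.convexHull(np.round((box(c,*p)+.5)*4-.5).astype(np.int32)),1)
                I=cv2.resize(J.astype(np.float32),(640,400),interpolation=cv2.INTER_AREA)
                e+=np.abs(I-ms[c]).sum()/ms[c].sum()
            return e
        q=(450,204) if z=="green" else(162.8,220.8)
        x=onz("top",q,0); best=min((minimize(cost,[x[0],x[1],a],method="Nelder-Mead",options=dict(initial_simplex=[[x[0],x[1],a],[x[0]+.01,x[1],a],[x[0],x[1]+.01,a],[x[0],x[1],a+.1]])) for a in(-.12,.12)),key=lambda r:r.fun)
        print(z,cams_,best.x,best.fun)
E
python3 t.py; python3 - <<'E'
from m import *
for n,pt,ps,in(("bottle",(270.1,166.8),(325,191)),("jar",(166.9,180.1),(263.3,143.4)),("beaker",(463.8,166.6),(463.6,329.1)),("eyep",(386.1,216.8),(342.4,284.5)),("obj",(223.7,243),(235.4,187.9))): print(n,onz("top",pt,0),onz("side",ps,0))
T=cv2.imread("pics/top0.png");Sd=cv2.imread("pics/side0.png")
for n,im,(x0,y0,x1,y1) in(("top",T,(250,188,376,240)),("side",Sd,(245,170,370,285))):
    u,bl=blobs(im); print(n,"blue",np.array([c for c in cents(bl,300,20000,4)]))
    V=u.min(2); W=V*0; c=V[y0*4:y1*4,x0*4:x1*4]; print(np.percentile(c,[50,90,97,99,100]))
    for th in(85,95,105,115):
        W=np.zeros(V.shape,bool); W[y0*4:y1*4,x0*4:x1*4]=c>th
        print(th,np.array(cents(W,60,3000,4)).tolist())
E
```

```text
green [ 413  180   74   51 3050] [449.721  204.8666]
green [ 358  284  102  102 5049] [407.8907 334.0089]
green ('top',) [ 0.5457 -0.3645 -0.1418] 0.056884920634920635
green ('side',) [ 0.5494 -0.3675 -0.1613] 0.051595696795102626
bottle [0.655  0.0884 0.    ] [0.655  0.0727 0.    ]
jar [0.6271 0.3501 0.    ] [0.6244 0.3553 0.    ]
beaker [ 0.6439 -0.4117  0.    ] [ 0.6483 -0.4197  0.    ]
eyep [ 0.5194 -0.2046  0.    ] [ 0.5166 -0.2039  0.    ]
obj [0.4643 0.209  0.    ] [0.467 0.211 0.   ]
top blue [[268.3495 154.534 ]
 [359.2761 196.5655]
 [316.0192 197.4372]
 [270.2973 199.3637]]
[ 70. 104. 113. 115. 120.]
85 [[359.7596863468635, 196.125], [316.4545918367347, 196.909693877551], [269.8482510288066, 198.93878600823047], [352.4597978910369, 214.01449912126537], [323.58345481049565, 214.18895772594752], [362.94750889679716, 213.9341637010676], [310.99216937354987, 215.04998066511988], [266.24497635933807, 217.09210007880222], [278.24960063897765, 216.52296325878595]]
95 [[359.79945054945057, 196.1620879120879], [316.5168918918919, 196.7347972972973], [269.9908088235294, 198.931985294
[... 3551 characters left out ...]
k, bounds=bounds,
                               **options)
    fxr = func(xr)
    fx = function(np.copy(x), *(wrapper_args + args))
  File "t.py", line 20, in cost
    cv2.fillConvexPoly(J,cv2.convexHull(np.round((box(c,*p)+.5)*4-.5).astype(np.int32)),1)
                                                  ~~~^^^^^^
  File "t.py", line 12, in box
    return np.array([proj(cam,[x+c*u-s*v,y+s*u+c*v,w]) for u in(-.057,.057) for v in(-.089,.089) for w in(0,.024)])
                     ~~~~^^^^^^^^^^^^^^^^^^^^^^^^^^^^^
  File "h.py", line 12, in proj
    m=cams.camera_model(cam); K=np.array(m["intrinsics"],float);a=np.array(m["attitude"],float)
ValueError: time passes only in moves, steps and waits
```

```bash
python3 - <<'E'
import pickle
from station import cams
pickle.dump({c:cams.camera_model(c) for c in("top","side")},open("cal.pkl","wb"))
E
sed -i 's/cams\.camera_model(cam)/CAL[cam]/; 3a import pickle; CAL=pickle.load(open("cal.pkl","rb"))' h.py
sed -i 's/(("top",),("side",),("top","side"))/(("top",),("side",),("top","side"))/' t.py
python3 t.py; python3 - <<'E'
from m import *
# knob tops (dot) : top / side
K=[("R",(359.8,196.15),(344.8,232.05)),("M",(316.5,196.8),(318.6,205.1)),("L",(269.95,198.95),(293.07,179.99))]
for n,a,b in K: print("knob",n,*tri(a,b),onz("top",a,.064))
S=[("Rf",(351.06,220.05),(317.62,248.9)),("Rs",(365.8,220.18),(327.2,259.76)),("Mf",(309.15,221.0),(293.54,221.5)),("Ms",(326.65,220.0),(304.5,231.9)),("Lf",(264.1,223.2),(269.93,195.86)),("Ls",(280.4,221.95),(278.58,204.71))]
for n,a,b in S: print("stud",n,*tri(a,b),onz("top",a,.03))
E
```

```text
green [ 413  180   74   51 3050] [449.721  204.8666]
green [ 358  284  102  102 5049] [407.8907 334.0089]
green ('top',) [ 0.5457 -0.3645 -0.1418] 0.056884920634920635
green ('side',) [ 0.5494 -0.3675 -0.1613] 0.051595696795102626
green ('top', 'side') [ 0.5466 -0.3668 -0.1474] 0.12208102554429526
red [ 121  191   80   58 3379] [160.3181 219.6413]
red [ 199  127   69   48 1874] [233.3122 150.564 ]
red ('top',) [0.5265 0.3616 0.16  ] 0.021096667624245908
red ('side',) [0.5294 0.3576 0.1618] 0.028476141611082608
red ('top', 'side') [0.5278 0.3599 0.1677] 0.08024502359727784
knob R [ 0.5701 -0.1309  0.0641] 0.0029363086191386443 [ 0.5688 -0.1302  0.064 ]
knob M [ 0.5709 -0.0262  0.064 ] 0.002372076386678121 [ 0.5699 -0.0257  0.064 ]
knob L [0.5687 0.0854 0.0646] 0.0027182323849376092 [0.5675 0.0861 0.064 ]
stud Rf [ 0.5135 -0.1117  0.0278] 0.00173219616331603 [ 0.5127 -0.1111  0.03  ]
stud Rs [ 0.5129 -0.1489  0.0275] 0.0032928247475834003 [ 0.5114 -0.1477  0.03  ]
stud Mf [ 0.514  -0.0076  0.0274] 0.0019001583122682563 [ 0.5131 -0.0071  0.03  ]
stud Ms [ 0.516  -0.0514  0.0285] 0.003503245374187405 [ 0.5144 -0.0505  0.03  ]
stud Lf [0.5118 0.1037 0.0276] 0.0024989558628360506 [0.5106 0.1041 0.03  ]
stud Ls [0.5138 0.0635 0.0271] 0.0023668573054699995 [0.5126 0.0639 0.03  ]
```

>>> move_arm --pt "0 0 0 -0.133" --pt "0 0 0 -0.133" --pt "0 0 0 -0.133" --pt "-0.03 -0.0444 0 0" --pt "-0.03 -0.0444 0 0" --pt "-0.03 -0.0444 0 0" --pt "-0.03 -0.0444 0 0" --pt "-0.03 -0.0444 0 0" --pt "-0.03 -0.0444 0 0" --pt "-0.03 -0.0444 0 0" --pt "-0.03 -0.0444 0 0" --pt "-0.03 -0.0444 0 0" --pt "-0.03 -0.0444 0 0" --pt "0 0 0.05 0" --grip 0.81 --force 10

```text
time_s: 2.95
ee_pos: [0.5137, 0.0814, 0.1572]
eef_rot: [3.142, 0.006, -3.104]
force: [1.4, 1.1, -0.9]
grip_width: 0.076
grip_force: 0.0
```

>>> move_arm --pt "0 0 0.04 0" --pt "0 0 0.04 0" --pt "0 0 0.04 0" --pt "0 0 0.024 0" --pt "0 0 0 0"

```text
time_s: 3.58
ee_pos: [0.5097, 0.0838, 0.0102]
eef_rot: [-3.141, -0.003, -3.1]
force: [-0.1, -0.5, 0.8]
grip_width: 0.0762
grip_force: 0.0
```

>>> move_arm --pt "0 0 0 0" --pt "0 0 0 0" --pt "0 0 0 0" --pt "0 0 0 0" --pt "0 0 0 0" --pt "0 0 0 0" --grip 0.2 --force 10

```text
time_s: 4.32
ee_pos: [0.5108, 0.0839, 0.0117]
eef_rot: [3.142, 0.0, -3.1]
force: [-1.4, -0.4, 5.8]
grip_width: 0.0299
grip_force: 10.0
```

```bash
python3 - <<'E'
from m import *
o=telemetry.get_obs(); print(o["force"],o["moment"],o["grip_width"],o["grip_force"],o["ee_pos"])
a=cams.camera("top");b=cams.camera("side")
A=cv2.resize(a[160:250,230:340],(440,360),interpolation=cv2.INTER_CUBIC);B=cv2.resize(b[140:240,250:340],(360,400),interpolation=cv2.INTER_CUBIC)
I=np.zeros((400,800,3),np.uint8);I[:360,:440]=A;I[:,440:]=B;cv2.imwrite("pics/sq1.png",cv2.convertScaleAbs(I,alpha=1.5))
E
```

```text
[-1.4258 -0.374   5.7544] [ 0.0387  0.36   -0.0104] 0.02987265147869142 10.001724511384964 [0.5108 0.0839 0.0117]
```

View pics/sq1.png

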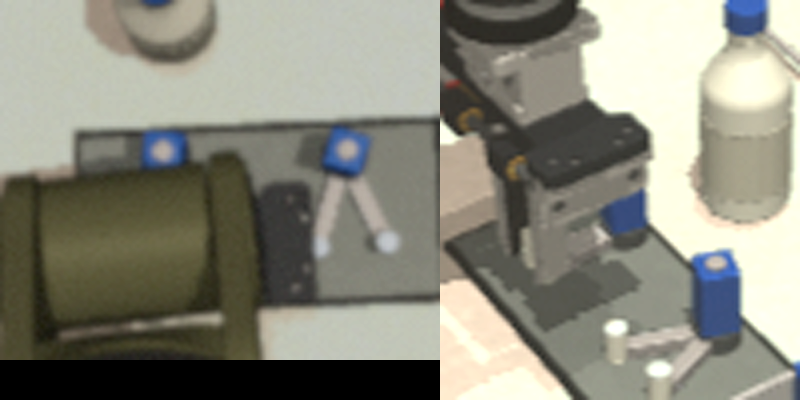

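>>> move_arm --pt "0 0 0 0" --pt "0 0 0 0" --pt "0 0 -0.04 0" --pt "0 0 -0.04 0" --pt "0 0 0 0" --grip 0.5

```text
time_s: 5.05
ee_pos: [0.512, 0.084, 0.094]
eef_rot: [3.141, 0.005, -3.1]
force: [-0.2, 0.6, -0.1]
grip_width: 0.0469
grip_force: 0.0
```

```bash
cat >> m.py <<'E'
def knobs(show=True):
    "knob-top dots in both views -> triangulated"
    out={}
    for n in("top","side"):
        im=cams.camera(n); cv2.imwrite(f"pics/last_{n}.png",im)
        u,bl=blobs(im); k,l,s,c=cv2.connectedComponentsWithStats(bl.astype(np.uint8)); L=[]
        for i in range(1,k):
            if not 300<s[i,4]<6000: continue
            M=(l==i).astype(np.uint8); cs=cv2.findContours(M,cv2.RETR_CCOMP,cv2.CHAIN_APPROX_NONE); 
            dot=None
            for j,ct in enumerate(cs[0]):
                if cs[1][0][j][3]>=0 and cv2.contourArea(ct)>15:
                    m=cv2.moments(ct); dot=(np.array([m["m10"],m["m01"]])/m["m00"]+.5)/4-.5
            L.append((s[i,4],(c[i]+.5)/4-.5,dot,cv2.minAreaRect(np.argwhere(M)[:,::-1].astype(np.float32))[2]))
        out[n]=L
    for L in out["top"]:
        p=L[2] if L[2] is not None else L[1]
        best=[(r,q) for q,r in (tri(p,S[2] if S[2] is not None else S[1]) for S in out["side"])]
        best=min(best,key=lambda t:t[0]) if best else None
        print("knob",np.round(p,1),"dot" if L[2] is not None else "blob",L[0],"ang",round(L[3],1),"onz",onz("top",p,.064),"tri",best)
    o=telemetry.get_obs(); print(o["time_s"],o["ee_pos"],o["eef_rot"],o["grip_width"])
E
python3 -c "
from m import *
knobs()"
```

```text
knob [268.4 154.5] blob 1645 ang 90.0 onz [0.6751 0.0877 0.064 ] tri (np.float64(0.002846225899672728), array([0.6623, 0.0816, 0.1413]))
knob [359.7 196.1] dot 1307 ang 14.7 onz [ 0.5689 -0.1299  0.064 ] tri (np.float64(0.0025995464130465374), array([ 0.5701, -0.1306,  0.063 ]))
knob [316.4 197. ] dot 1142 ang 18.4 onz [ 0.5694 -0.0253  0.064 ] tri (np.float64(0.0026455751193850134), array([ 0.5706, -0.026 ,  0.0631]))
knob [270.5 194.3] blob 492 ang 90.0 onz [0.5787 0.0845 0.064 ] tri (np.float64(0.0041133414699252545), array([0.5771, 0.0855, 0.0616]))
5.15 [0.5104 0.0838 0.091 ] [-3.1416 -0.0003 -3.1005] 0.04706327647446862
```

>>> move_arm --pt "-0.031 -0.0013 0 0.09" --pt "-0.031 0.0013 0 0.09" --pt "0 0 0 0" --pt "0 0 0.03 0" --pt "0 0 0.03 0" --pt "0 0 0 0"

```text
time_s: 5.9
ee_pos: [0.5704, 0.0835, 0.0288]
eef_rot: [-3.14, -0.005, 3.004]
force: [-0.3, -0.9, 0.5]
grip_width: 0.0469
grip_force: 0.0
```

>>> move_arm --pt "0 0 0 0" --pt "0 0 0 0" --pt "0 0 0 0" --pt "0 0 0 0" --grip 0.1 --force 25

```text
time_s: 6.4
ee_pos: [0.5731, 0.0837, 0.0324]
eef_rot: [3.141, 0.001, 3.003]
force: [-1.7, -0.3, 7.1]
grip_width: 0.0238
grip_force: 25.0
```

>>> move_arm --pt "0 0 -0.03 0" --pt "0 0 -0.06 0" --pt "0 0 0 0.148" --pt "-0.0142 -0.0484 0 0" --pt "-0.0142 -0.0484 0 0" --pt "-0.0142 -0.0484 0 0" --pt "-0.0142 -0.0484 0 0" --pt "-0.0142 -0.0484 0 0" --pt "-0.0142 -0.0484 0 0" --pt "-0.0142 -0.0484 0 0" --pt "-0.0142 -0.0484 0 0" --pt "-0.0142 -0.0484 0 0" --pt "0 0 0 0" --pt "0 0 0 0"

```text
time_s: 8.15
ee_pos: [0.5719, -0.3698, 0.1211]
eef_rot: [3.141, -0.001, 2.855]
force: [0.7, 0.3, -1.3]
grip_width: 0.024
grip_force: 25.0
```

```bash
python3 - <<'E'
from m import *
o=telemetry.get_obs(); print(o["force"],o["moment"],o["grip_width"],o["grip_force"],o["ee_pos"],o["eef_rot"])
a=cams.camera("top");b=cams.camera("side")
A=cv2.resize(a[150:250,400:500],(400,400),interpolation=cv2.INTER_CUBIC);B=cv2.resize(b[230:400,330:500],(400,400),interpolation=cv2.INTER_CUBIC)
cv2.imwrite("pics/g1.png",cv2.convertScaleAbs(np.hstack([A,B]),alpha=1.5))
E
```

```text
[ 0.7055  0.3363 -1.2927] [-0.0235 -0.0778 -0.0008] 0.023976631144379406 24.959784150123596 [ 0.5719 -0.3698  0.1211] [ 3.1412 -0.0007  2.8547]
```

View pics/g1.png

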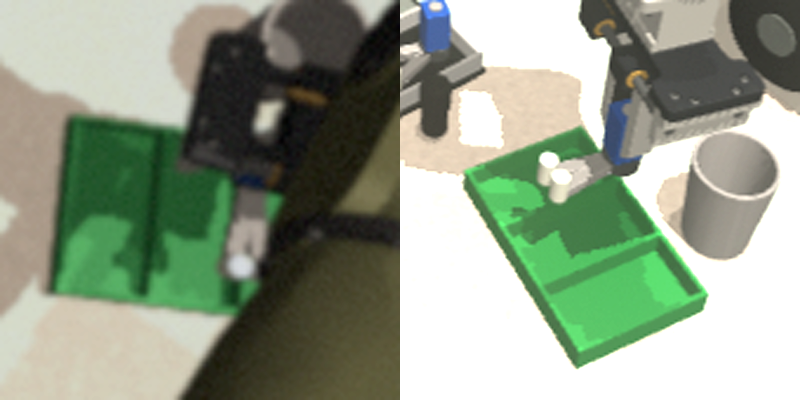

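>>> move_arm --pt "0 0 0.04 0" --pt "0 0 0.035 0" --pt "0 0 0.01 0" --pt "0 0 0.0055 0" --pt "0 0 0 0"

```text
time_s: 8.88
ee_pos: [0.5726, -0.3704, 0.0321]
eef_rot: [-3.141, 0.001, 2.855]
force: [0.6, -0.3, -2.0]
grip_width: 0.0235
grip_force: 25.0
```

>>> move_arm --pt "0 0 0 0" --pt "0 0 0 0" --pt "0 0 -0.03 0" --pt "0 0 -0.06 0" --grip 0.45

```text
time_s: 9.38
ee_pos: [0.5711, -0.3697, 0.1201]
eef_rot: [3.14, -0.004, 2.855]
force: [0.9, -0.9, -0.6]
grip_width: 0.0426
grip_force: 0.0
```

>>> move_arm --pt "0 0 0 -0.1675" --pt "0 0 0 -0.1675" --pt "0.006 0.049 0 0" --pt "0.006 0.049 0 0" --pt "0.006 0.049 0 0" --pt "0.006 0.049 0 0" --pt "0.006 0.049 0 0" --pt "0.006 0.049 0 0" --pt "0.006 0.049 0 0" --pt "0 0 0 0" --pt "0 0 0 0" --grip 0.81 --force 10

```text
time_s: 10.75
ee_pos: [0.5139, -0.0301, 0.1214]
eef_rot: [-3.141, 0.001, -3.093]
force: [0.0, 0.5, 0.1]
grip_width: 0.076
grip_force: 0.0
```

```bash
python3 -c "
from m import *
knobs()
a=cv2.imread('pics/last_top.png');b=cv2.imread('pics/last_side.png')
A=cv2.resize(a[150:250,400:500],(400,400),interpolation=cv2.INTER_CUBIC);B=cv2.resize(b[230:400,330:500],(400,400),interpolation=cv2.INTER_CUBIC)
cv2.imwrite('pics/g2.png',cv2.convertScaleAbs(np.hstack([A,B]),alpha=1.5))"
```

```text
knob [268.4 154.5] blob 1649 ang 90.0 onz [0.6751 0.0877 0.064 ] tri (np.float64(0.002718154283577914), array([0.6623, 0.0816, 0.141 ]))
knob [457.4 192.8] dot 1331 ang 12.5 onz [ 0.5711 -0.3683  0.064 ] tri (np.float64(0.002770003251838265), array([ 0.5725, -0.37  ,  0.0615]))
knob [360.7 193.4] blob 577 ang 23.4 onz [ 0.5753 -0.1325  0.064 ] tri (np.float64(0.004207989606259747), array([ 0.5736, -0.1317,  0.0627]))
10.85 [ 0.5138 -0.0307  0.1211] [-3.1414  0.0004 -3.0945] 0.07598531585044829
```

View pics/g2.png

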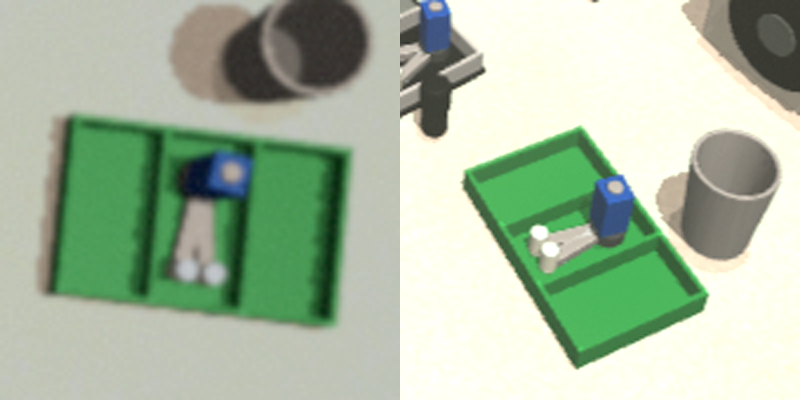

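>>> move_arm --pt "0 0.001 0.04 0" --pt "0 0 0.04 0" --pt "0 0 0.031 0" --pt "0 0 0 0"

```text
time_s: 11.35
ee_pos: [0.5133, -0.0297, 0.0086]
eef_rot: [3.141, -0.002, -3.095]
force: [-0.1, 0.8, 0.3]
grip_width: 0.0762
grip_force: 0.0
```

>>> move_arm --pt "0 0 0 0" --pt "0 0 0 0" --pt "0 0 0 0" --pt "0 0 0 0" --pt "0 0 0 0" --pt "0 0 0 0" --grip 0.2 --force 10

```text
time_s: 12.1
ee_pos: [0.5137, -0.0289, 0.0103]
eef_rot: [-3.141, 0.001, -3.093]
force: [-1.7, -3.3, 5.9]
grip_width: 0.0571
grip_force: 10.0
```

>>> move_arm --pt "0 0 0 0" --pt "0 0 0 0" --force 20

```text
time_s: 12.35
ee_pos: [0.5138, -0.0289, 0.0103]
eef_rot: [-3.141, 0.001, -3.093]
force: [-0.9, -3.0, 6.1]
grip_width: 0.0568
grip_force: 20.0
```

>>> move_arm --pt "0 0 0 0" --pt "0 0 0 0" --pt "0 0 -0.04 0" --pt "0 0 -0.04 0" --pt "0.03 0 0 0" --pt "0 0 0 0" --grip 0.78

```text
time_s: 13.1
ee_pos: [0.4826, -0.03, 0.0901]
eef_rot: [3.141, -0.0, -3.094]
force: [-0.5, 0.0, -0.7]
grip_width: 0.0733
grip_force: 0.0
```

```bash
python3 -c "
from m import *
knobs()"
```

```text
knob [268.4 154.5] blob 1648 ang 90.0 onz [0.6751 0.0877 0.064 ] tri (np.float64(0.0027164358993253973), array([0.6623, 0.0816, 0.141 ]))
knob [457.4 192.7] dot 1327 ang 12.5 onz [ 0.5711 -0.3682  0.064 ] tri (np.float64(0.002763937705953062), array([ 0.5725, -0.37  ,  0.0614]))
knob [359.7 196.1] dot 1292 ang 15.5 onz [ 0.5689 -0.1299  0.064 ] tri (np.float64(0.0026434541068791036), array([ 0.5701, -0.1307,  0.063 ]))
knob [316.2 196.9] dot 1115 ang 18.4 onz [ 0.5697 -0.025   0.064 ] tri (np.float64(0.0017065993184902256), array([ 0.5725, -0.0264,  0.0389]))
13.2 [ 0.4839 -0.0301  0.0899] [ 3.1415  0.0001 -3.0934] 0.07301598729107388
```

>>> move_arm --pt "0 0 0 0.182" --pt "0 0 0 0.182" --pt "-0.0407 0.0157 0 0" --pt "-0.0407 0.0157 0 0" --pt "0 0 0 0" --pt "0 0 0.03 0" --pt "0 0 0.029 0" --pt "0 0 0 0" --grip 0.5

```text
time_s: 14.2
ee_pos: [0.5692, -0.0255, 0.0289]
eef_rot: [-3.141, -0.004, 2.826]
force: [-0.1, -0.7, 1.4]
grip_width: 0.047
grip_force: 0.0
```

>>> move_arm --pt "0 0 0 0" --pt "0 0 0 0" --pt "0 0 0 0" --pt "0 0 0 0" --grip 0.1 --force 25

```text
time_s: 14.7
ee_pos: [0.5712, -0.0257, 0.0319]
eef_rot: [3.141, 0.001, 2.826]
force: [-1.1, 0.1, 7.4]
grip_width: 0.0237
grip_force: 25.0
```

>>> move_arm --pt "0 0 -0.03 0" --pt "0 0 -0.06 0" --pt "0 0 0 -0.109" --pt "0.0117 0.0482 0 0" --pt "0.0117 0.0482 0 0" --pt "0.0117 0.0482 0 0" --pt "0.0117 0.0482 0 0" --pt "0.0117 0.0482 0 0" --pt "0.0117 0.0482 0 0" --pt "0.0117 0.0482 0 0" --pt "0 0 0 0" --pt "0 0 0 0"

```text
time_s: 16.2
ee_pos: [0.5597, 0.321, 0.1207]
eef_rot: [-3.141, -0.0, 2.935]
force: [-0.8, -0.8, -2.9]
grip_width: 0.0238
grip_force: 25.0
```

>>> move_arm --pt "0 0 0.04 0" --pt "0 0 0.035 0" --pt "0 0 0.01 0" --pt "0 0 0.005 0" --pt "0 0 0 0"

```text
time_s: 16.82
ee_pos: [0.5604, 0.3214, 0.0321]
eef_rot: [3.141, 0.001, 2.934]
force: [-0.3, -0.4, -2.4]
grip_width: 0.0241
grip_force: 25.0
```

>>> move_arm --pt "0 0 0 0" --pt "0 0 0 0" --pt "0 0 -0.03 0" --pt "0 0 -0.06 0" --grip 0.5

```text
time_s: 17.32
ee_pos: [0.5588, 0.321, 0.1203]
eef_rot: [-3.139, -0.003, 2.935]
force: [0.6, -0.5, 0.8]
grip_width: 0.0474
grip_force: 0.0
```

>>> move_arm --pt "0 0 0 0.121" --pt "-0.0172 -0.0472 0 0" --pt "-0.0172 -0.0472 0 0" --pt "-0.0172 -0.0472 0 0" --pt "-0.0172 -0.0472 0 0" --pt "-0.0172 -0.0472 0 0" --pt "-0.0172 -0.0472 0 0" --pt "-0.0172 -0.0472 0 0" --pt "-0.0172 -0.0472 0 0" --pt "-0.0172 -0.0472 0 0" --pt "0 0 0 0" --pt "0 0 0.025 0" --pt "0 0 0 0"

```text
time_s: 18.95
ee_pos: [0.5689, -0.1296, 0.0949]
eef_rot: [-3.142, -0.003, 2.814]
force: [-0.7, -0.4, -0.1]
grip_width: 0.0471
grip_force: 0.0
```

```bash
python3 -c "
from m import *
knobs()
a=cv2.imread('pics/last_top.png');b=cv2.imread('pics/last_side.png')
A=cv2.resize(a[170:270,110:210],(400,400),interpolation=cv2.INTER_CUBIC);B=cv2.resize(b[110:190,190:270],(400,400),interpolation=cv2.INTER_CUBIC)
cv2.imwrite('pics/r1.png',cv2.convertScaleAbs(np.hstack([A,B]),alpha=1.5))"
```

```text
knob [268.4 154.5] blob 1663 ang 90.0 onz [0.6752 0.0877 0.064 ] tri (np.float64(0.0005994443079199582), array([0.6596, 0.0819, 0.1477]))
knob [457.4 192.8] dot 1387 ang 14.0 onz [ 0.5711 -0.3683  0.064 ] tri (np.float64(0.002786093318515865), array([ 0.5725, -0.37  ,  0.0615]))
knob [170.1 205.1] dot 1122 ang 13.0 onz [0.559  0.3236 0.064 ] tri (np.float64(0.005013146762202562), array([0.5636, 0.3324, 0.0304]))
19.05 [ 0.5699 -0.1299  0.0967] [3.1415 0.0005 2.8146] 0.04716694482166641
```

View pics/r1.png

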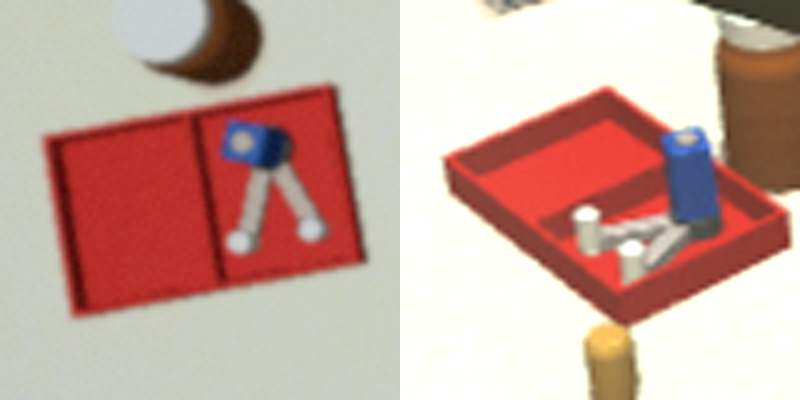

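>>> move_arm --pt "0 0 0.035 0" --pt "0 0 0.03 0" --pt "0 0 0 0"

```text
time_s: 19.42
ee_pos: [0.569, -0.13, 0.0303]
eef_rot: [-3.142, -0.002, 2.814]
force: [0.6, -0.6, 0.6]
grip_width: 0.0471
grip_force: 0.0
```

>>> move_arm --pt "0 0 0 0" --pt "0 0 0 0" --pt "0 0 0 0" --pt "0 0 0 0" --grip 0.1 --force 25

```text
time_s: 19.92
ee_pos: [0.5702, -0.1307, 0.0321]
eef_rot: [3.141, 0.002, 2.814]
force: [-1.4, 1.2, 7.0]
grip_width: 0.0234
grip_force: 25.0
```

>>> move_arm --pt "0 0 -0.03 0" --pt "0 0 -0.03 0" --pt "0.0129 0.0379 0 0" --pt "0.0129 0.0379 0 0" --pt "0.0129 0.0379 0 0" --pt "0.0129 0.0379 0 0" --pt "0 0 0 0" --pt "0 0 0.03 0" --pt "0 0 0.02 0" --pt "0 0 0.0092 0" --pt "0 0 0 0"

```text
time_s: 21.3
ee_pos: [0.5698, 0.0288, 0.032]
eef_rot: [-3.142, 0.0, 2.813]
force: [-0.1, -0.4, -1.6]
grip_width: 0.0239
grip_force: 25.0
```

>>> move_arm --pt "0 0 0 0" --pt "0 0 0 0" --pt "0 0 -0.03 0" --pt "0 0 -0.03 0" --grip 0.5

```text
time_s: 21.8
ee_pos: [0.5695, 0.0295, 0.0926]
eef_rot: [-3.142, -0.0, 2.814]
force: [-0.8, -0.3, 1.1]
grip_width: 0.0471
grip_force: 0.0
```

>>> move_arm --pt "0 0 0 -0.1635" --pt "0 0 0 -0.1635" --pt "0.0293 0 0 0" --pt "0.0293 0 0 0" --pt "0 0 0 0" --pt "0 0 0.04 0" --pt "0 0 0.042 0" --pt "0 0 0 0" --grip 0.81 --force 10

```text
time_s: 22.8
ee_pos: [0.5115, 0.0295, 0.0086]
eef_rot: [3.142, -0.001, 3.141]
force: [-0.1, 0.4, 0.5]
grip_width: 0.0761
grip_force: 0.0
```

>>> move_arm --pt "0 0 0 0" --pt "0 0 0 0" --pt "0 0 0 0" --pt "0 0 0 0" --pt "0 0 0 0" --pt "0 0 0 0" --grip 0.2

```text
time_s: 23.55
ee_pos: [0.511, 0.0296, 0.0099]
eef_rot: [-3.142, 0.0, 3.141]
force: [-1.7, -0.2, 4.8]
grip_width: 0.0301
grip_force: 10.0
```

>>> move_arm --pt "0 0 0 0" --pt "0 0 0 0" --pt "0 0 -0.04 0" --pt "0 0 -0.04 0" --pt "0.03 0 0 0" --pt "0 0 0 0" --grip 0.5

```text
time_s: 24.3
ee_pos: [0.48, 0.0296, 0.09]
eef_rot: [-3.142, 0.0, 3.141]
force: [0.4, 0.2, -1.1]
grip_width: 0.0474
grip_force: 0.0
```

```bash
python3 -c "
from m import *
knobs()"
```

```text
knob [268.4 154.5] blob 1648 ang 90.0 onz [0.6751 0.0877 0.064 ] tri (np.float64(0.0027935862929273276), array([0.6623, 0.0816, 0.1412]))
knob [457.4 192.8] dot 1315 ang 12.5 onz [ 0.5711 -0.3682  0.064 ] tri (np.float64(0.0027874867037809324), array([ 0.5725, -0.37  ,  0.0614]))
knob [293.3 196.8] dot 1167 ang 6.0 onz [0.5713 0.0301 0.064 ] tri (np.float64(0.002892785385366138), array([0.5727, 0.0295, 0.0631]))
knob [170.1 205.1] dot 988 ang 12.5 onz [0.5589 0.3236 0.064 ] tri (np.float64(0.18428598144456693), array([ 0.6488,  0.3353, -0.1682]))
24.4 [0.4813 0.0296 0.0897] [-3.1416  0.0003  3.1408] 0.04683731139516631
```

>>> move_arm --pt "0 0 0 0.141" --pt "-0.0452 0.0065 0 0" --pt "-0.0452 0.0065 0 0" --pt "0 0 0 0" --pt "0 0 0.03 0" --pt "0 0 0.0285 0" --pt "0 0 0 0"

```text
time_s: 25.28
ee_pos: [0.5708, 0.0297, 0.0293]
eef_rot: [-3.141, -0.004, 3.0]
force: [0.5, 0.2, 0.8]
grip_width: 0.0471
grip_force: 0.0
```

>>> move_arm --pt "0 0 0 0" --pt "0 0 0 0" --pt "0 0 0 0" --pt "0 0 0 0" --grip 0.1 --force 25

```text
time_s: 25.78
ee_pos: [0.5728, 0.0297, 0.0322]
eef_rot: [3.141, 0.001, 3.0]
force: [-1.5, -0.5, 5.8]
grip_width: 0.0238
grip_force: 25.0
```

>>> move_arm --pt "0 0 -0.03 0" --pt "0 0 -0.06 0" --pt "0 0 0 0.145" --pt "-0.0149 -0.0466 0 0" --pt "-0.0149 -0.0466 0 0" --pt "-0.0149 -0.0466 0 0" --pt "-0.0149 -0.0466 0 0" --pt "-0.0149 -0.0466 0 0" --pt "-0.0149 -0.0466 0 0" --pt "-0.0149 -0.0466 0 0" --pt "0 0 0 0" --pt "0 0 0 0"

```text
time_s: 27.28
ee_pos: [0.5799, -0.3122, 0.121]
eef_rot: [3.141, -0.001, 2.855]
force: [-0.1, -0.1, -0.6]
grip_width: 0.0236
grip_force: 25.0
```

```bash
python3 - <<'E'
from m import *
o=telemetry.get_obs(); print(o["force"],o["grip_width"],o["ee_pos"],o["eef_rot"])
a=cams.camera("top");b=cams.camera("side")
A=cv2.resize(a[150:250,400:500],(400,400),interpolation=cv2.INTER_CUBIC);B=cv2.resize(b[230:400,330:500],(400,400),interpolation=cv2.INTER_CUBIC)
cv2.imwrite("pics/g3.png",cv2.convertScaleAbs(np.hstack([A,B]),alpha=1.5))
E
```

```text
[-0.0655 -0.0566 -0.6159] 0.023621692332636092 [ 0.5799 -0.3122  0.121 ] [ 3.1412 -0.0007  2.8547]
```

View pics/g3.png

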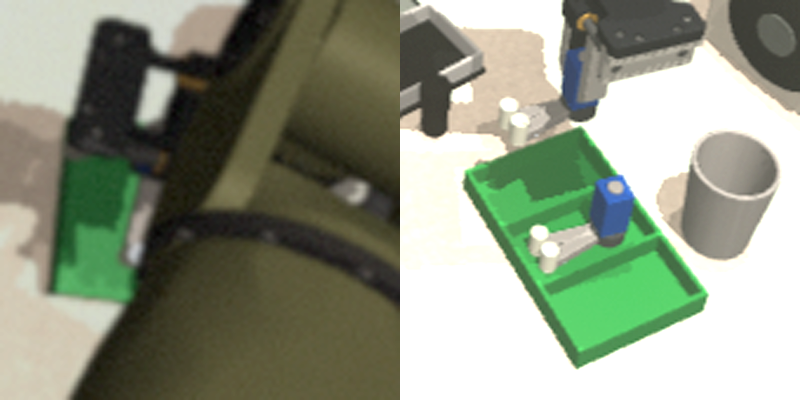

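The third clamp is held shut, above the left green bay (studs at about (508,110) and (518,128) in the side crop). I'll lower it now.

>>> move_arm --pt "0 0 0.04 0" --pt "0 0 0.035 0" --pt "0 0 0.01 0" --pt "0 0 0.005 0" --pt "0 0 0 0"

```text
time_s: 28.0
ee_pos: [0.5806, -0.3127, 0.0324]
eef_rot: [-3.141, 0.001, 2.855]
force: [-0.0, -0.9, -1.4]
grip_width: 0.0236
grip_force: 25.0
```

>>> move_arm --pt "0 0 0 0" --pt "0 0 0 0" --pt "0 0 -0.03 0" --pt "0 0 -0.06 0" --pt "0.017 0.0466 -0.02 0" --pt "0.017 0.0466 0 0" --pt "0.017 0.0466 0 0" --pt "0.017 0.0466 0 0" --pt "0.017 0.0466 0 0" --pt "0 0 0 0" --grip 0.45

```text
time_s: 29.25
ee_pos: [0.5645, -0.0625, 0.142]
eef_rot: [3.141, 0.001, 2.858]
force: [-0.2, -0.7, 0.6]
grip_width: 0.0424
grip_force: 0.0
```

```bash
python3 -c "
from m import *
knobs()
a=cv2.imread('pics/last_top.png');b=cv2.imread('pics/last_side.png')
A=cv2.resize(a[130:255,110:510],(800,250),interpolation=cv2.INTER_CUBIC);B=cv2.resize(b[100:400,130:530],(467,350),interpolation=cv2.INTER_CUBIC)
B=np.hstack([B,cv2.resize(a[170:240,405:472],(333,350),interpolation=cv2.INTER_CUBIC)])
cv2.imwrite('pics/f.png',cv2.convertScaleAbs(np.vstack([A,B]),alpha=1.5))"
```

```text
knob [268.4 154.5] blob 1660 ang 90.0 onz [0.6752 0.0877 0.064 ] tri (np.float64(0.1772230971041431), array([0.5659, 0.1029, 0.1893]))
knob [433.7 190. ] dot 1394 ang 12.5 onz [ 0.5792 -0.3104  0.064 ] tri (np.float64(0.0027735152820961614), array([ 0.5806, -0.3121,  0.0613]))
knob [457.4 192.8] dot 1375 ang 12.5 onz [ 0.5711 -0.3682  0.064 ] tri (np.float64(0.0028000127204730685), array([ 0.5725, -0.37  ,  0.0615]))
knob [170.1 205.1] dot 1108 ang 12.1 onz [0.5589 0.3235 0.064 ] tri (np.float64(0.005025321188954371), array([0.5636, 0.3323, 0.0306]))
29.35 [ 0.5647 -0.0652  0.1418] [-3.1415  0.0009  2.8556] 0.041886493809793014
```

View pics/f.png

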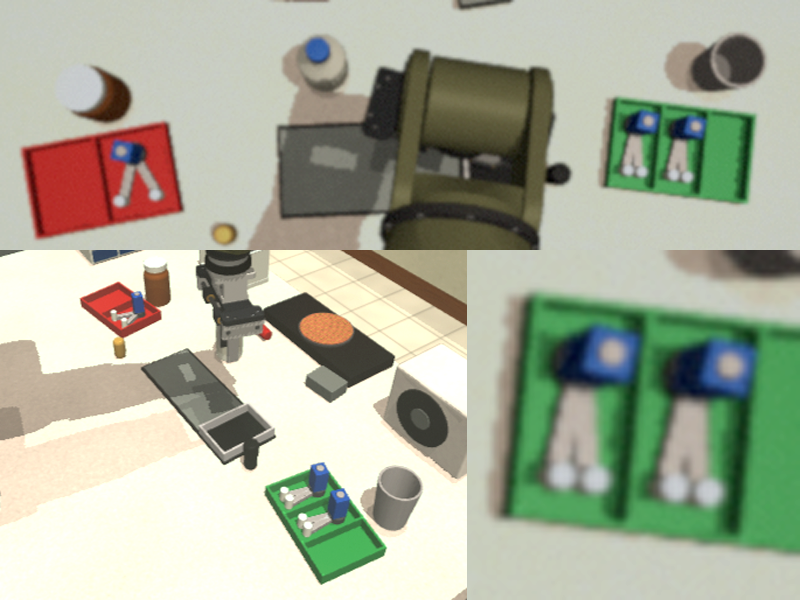

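Both shut clamps lie flat in the green bays (knobs at (640,120) and (690,128) in the top crop). The seized one is in the red bay (knob at (128,152)), and the bystanders haven't moved.

```bash
python3 -c "
from station import hand_in
print(hand_in())"
```

```text
the job is handed in; nothing more can be done
None
```

The job is handed in at about 29 s: the left pad clamp and the bay clamp flexed freely and lie shut in the green tray, and the middle pad clamp was seized (no movement at 20 N) and lies as found in the red tray.

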